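# Slide the irrigation box cover aside and shut the marked valve

### The job

Push the wooden cover of the grey irrigation box along its guides, all the way over to the closed half of the box, so that the two valves under it are revealed. Then push the handle with the round end cap clockwise (seen from above) until it is fully shut, square across its pipe. Only push with the fingertips: do not lift or tip the cover, leave the plain straight handle as it is, do not disturb the cloche, mister, hand fork or plant marker standing around, and finish clear of everything.

Things in the scene. Friction and masses are not known exactly. Their poses are not given: they have to be found in the camera images.
- box: Fixed grey box, 200 (x) by 540 (y) by 85 mm high plus a guide lip 15 mm high, 8 mm thick round its top. Origin: centre of its underside. Turned by up to 0.25 rad. In its frame: the -y half is an open well (x -80 to 80, y -262 to -10 mm, floor z 6), the +y half a closed deck at z = 85. Two 20 mm pipes cross the well along x at y = -190 and -92, axis z = 28.
- cover: Loose flat wooden cover, 180 (x) by 262 (y) by 10 mm, 0.2 to 0.5 kg, axes as the box. Origin: centre of its underside. Lies at z = 85 mm between the guide lips (2 mm play each side), at first over the well (box y -129 to -112 mm), hiding both valves; slides along box +y until it meets the end lip at box y = +131 mm. A rib stands on it to push against.
- rib (a point): Centre of the straight rib across the top of the cover: 140 mm long in the cover's x, 16 mm thick in y, 18 mm high (its foot at z = 95 mm and its top at z = 113 mm above the counter).
- marked_axis (a point): On the vertical turning axis of the marked handle, half-way up the handle (z = 68.5 mm, about 16 mm below the underside of the cover). It is at box x = +25 mm, and at box y = -190 or -92 mm, either being possible (the plain handle is at the other). Fixed.
- marked_end (a point): Centre of the round end cap of the marked black handle, 46 mm from the turning axis. The cap is an upright disc of 32 mm diameter, z = 64 to 78 mm; the bar joining it to the axis is 13 mm wide and 9 mm thick (z = 64 to 73). Free space beneath down to the pipe (top at z = 38 mm).
- marked_handle (a joint): Angle of the marked handle, rad. 0 = open: it points to box -x, along its pipe. pi/2 = shut, at its stop: it points to box +y, square across its pipe. It turns clockwise seen from above to shut; starts between 0 and 0.3, has some friction (about 3 N at the cap) and stays where it is left.
- plain_end (a point): Point on the plain straight black handle, 46 mm from its turning axis, half-way up it (z = 68.5 mm). The plain handle is a bar 62 mm long from its axis, 13 mm wide and 9 mm thick with square end and no cap. To be left alone.
- plain_handle (a joint): Angle of the plain handle in rad, counted in the same way; starts between 0 and 0.12.
- cloche: Loose bell-shaped green glass cloche, 156 mm diameter, 176 mm high, origin at the centre of its underside, beyond the closed half of the box. Bystander.
- mister: Loose stainless steel mister, 72 mm diameter, 157 mm high, origin at the centre of its underside, beyond the box's -y end. Bystander.
- fork: Loose hand fork with black rubber grip lying beyond the box, 270 mm long along its x, 66 mm wide, 28 mm high, origin on the counter near its middle. Bystander.
- marker: Loose cedar plant marker lying on the robot's side of the box, 140 by 22 by 6 mm, origin at the centre of its underside. Bystander.

How it is judged:
By the outcome, as a careful person would: the job done as asked, in the order asked, and still so for the second after the job is handed in, with the robot touching nothing.
It also fails if it takes over 54 s, if anything falls off the work surface, if the arm or the gripper's body presses on something with over 40 N, if the wrist force passes 120 N, or if a joint passes its speed limit or range.

### The arm

A 6-joint arm with a two-finger parallel gripper is mounted at the origin on the work surface. World frame = base frame: x ahead of the robot, y to its left, z up, the work surface at z = 0. Lengths are in m, angles in rad, forces in N, time in s.
With the tool pointing down it reaches from about 0.35 to 1 m from the base axis. Payload 7.1 kg.
Tool frame: the origin (TCP) lies between the finger pads; the fingertips stand 22 mm ahead of it and the grasp point (between the pads) lies 3 mm ahead of it; x points along the fingers, y is the direction in which the jaws open and shut, and the axes are right-handed (so a half turn about x gives the same grasp; the last joint's range is limited). The gripper opens to 85 mm and grips with 20 to 120 N. Pads are 22 mm wide; open, the fingers measure 114 mm over their backs; the gripper's body (76 mm by 85 mm) begins 54 mm behind the grasp point. The pads swing forward as they close: fully open they stand 13 mm farther back than shut.
Start: joints at [-1.311, 0.423, 1.63, -0, 1.089, -0.019], TCP at [0.172, -0.601, 0.232] pointing down, gripper open.
Joint ranges: [-3, 3], [-0.9, 2.11], [0.09, 2.58], [-1.31, 4.45], [0.11, 2.69], [-2.54, 2.54]. Speed limits (rad/s): [2.39, 2.39, 3.01, 3.14, 3.14, 3.14].

### API

Orientations are given as a rotation vector (axis times angle).
In Python, from rig import manip gives the robot as it stands. The module is installed in compiled form; this text tells all that it offers. Calls block until the motion is done:
- manip.move_to(position, orientation): joint-space move of the TCP to a pose.
- manip.servo_line(position, orientation=None, rate=0.15): straight line of the TCP; orientation=None keeps the orientation; rate is the mean speed in m/s.
- manip.set_joints(angles): joint-space move.
- manip.command_gripper(opening, f_grip=None): finger opening in m; f_grip is the grip in N (None keeps the last); returns when the fingers have stopped.
- manip.hold(seconds).
- manip.solve_ik(position, orientation): joint angles nearest the present ones, or None.
- manip.camera(name): name is "scene" or "side" or "wrist"; returns a dict with "image" (420x560x3 uint8, red, green, blue), "fx", "fy", "cx", "cy" (pixels), "k1" (the pictures are not rectified: a ray, as slopes to the right and down, at radius r is drawn at 1 + k1 r^2 times it, then the intrinsics apply), "cam_to_world" (4x4, takes a point from camera to world coordinates); the wrist camera has in their place "mount" (4x4, takes a point from camera to tool coordinates, whose origin is the TCP and whose axes are the tool frame's). Camera axes: x right, y down, z forward; pixel columns grow to the right and rows downward; lengths in m; the calibration is good to about 2 mm. A picture is of the moment at which its call begins: read the wrist's pose just before it. There is no depth.
A pose or a line that the arm cannot do raises manip.IKError and nothing moves.
- manip.sign_off(): hands the job in, once; it reports no verdict.
Readings, each from a call of its own:
- manip.get_time(): time.
- manip.get_joint_positions(): joint angles.
- manip.get_joint_vel(): joint speeds.
- manip.get_tau(): joint torques, N m.
- manip.get_position(): TCP position.
- manip.get_ee_rot(): TCP orientation.
- manip.get_contact_force(): force on the tool from outside, world axes, zero at the start.
- manip.get_torque(): the same for the moment, N m.
- manip.get_width(): finger opening in m.
Only numpy, scipy, OpenCV 4.12 (cv2) and the standard library are available. Lean on these libraries where they do the work, as an engineer would, in place of code of your own. Each camera call takes 0.05 s, during which the arm holds its last target.

## Working session

There is one attempt and no reset: what is moved stays moved. The work goes in short steps, each a Python script; the robot and the scene stay as the last script left them, time stands still between calls to the robot, and variables do not carry over. Pictures are saved under pics/ and viewed, and the job is handed in when it is done.

```bash
mkdir -p pics; python3 - <<'E'
from rig import manip
import cv2,numpy as np
for n in ["scene","side","wrist"]:
    c=manip.camera(n); cv2.imwrite(f"pics/a_{n}.png",c["image"][:,:,::-1])
    print(n,{k:(np.round(v,4).tolist() if k!="image" else 0) for k,v in c.items()})
print(manip.get_time(),manip.get_position(),manip.get_ee_rot(),manip.get_width())
E
```

```text
scene {'image': 0, 'fx': 428.1161, 'fy': 428.1161, 'cx': 286.3455, 'cy': 205.9499, 'k1': -0.1046, 'cam_to_world': [[0.5427, 0.6591, -0.5207, 1.0854], [0.8399, -0.4201, 0.3436, -0.375], [0.0078, -0.6238, -0.7816, 0.8633], [0.0, 0.0, 0.0, 1.0]]}
side {'image': 0, 'fx': 438.7924, 'fy': 438.7924, 'cx': 287.0754, 'cy': 212.3083, 'k1': 0.0477, 'cam_to_world': [[-0.9647, -0.184, 0.1882, 0.4318], [-0.2629, 0.7083, -0.6551, 0.5147], [-0.0128, -0.6815, -0.7317, 0.7176], [0.0, 0.0, 0.0, 1.0]]}
wrist {'image': 0, 'fx': 300.3025, 'fy': 300.3025, 'cx': 282.0306, 'cy': 205.9025, 'k1': -0.0382, 'mount': [[0.001, -0.3092, 0.951, -0.1418], [1.0, 0.0002, -0.001, 0.0002], [0.0001, 0.951, 0.3092, -0.0783], [0.0, 0.0, 0.0, 1.0]]}
0.15 [ 0.17193157 -0.60043875  0.23140387] [ 2.07246363  0.29213151 -2.07275618] 0.08559007820966827
```

View pics/a_scene.png

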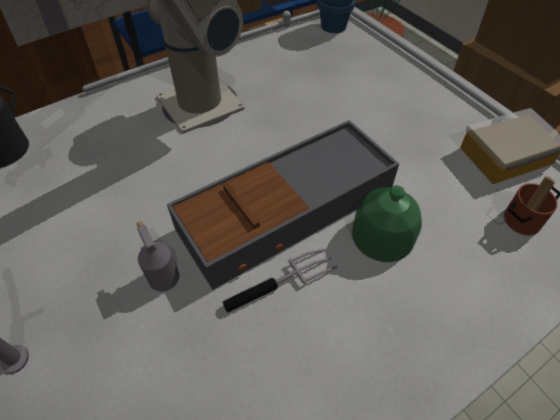

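View pics/a_side.png

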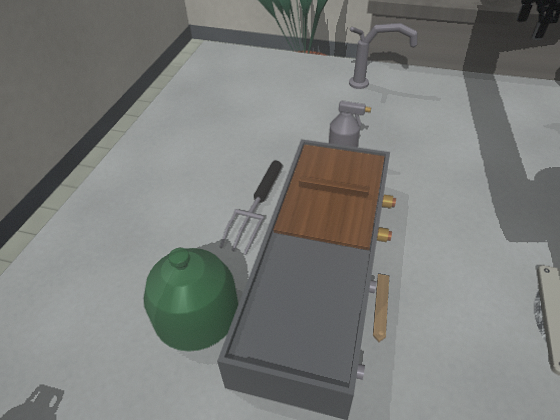

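View pics/a_wrist.png

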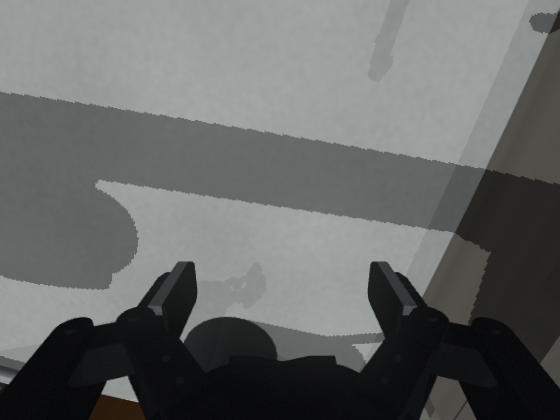

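The scene view shows the box with its lip corners near (172,205), (350,128), (397,165) and (212,255), and the rib from (225,182) to (258,227). In the side view the lip corners are near (303,141), (389,152), (352,390) and (224,360). Next I'll zoom in.

```bash
cat > h.py <<'E'
from rig import manip
import cv2,numpy as np
def ray(c,uv,T=None):
    T=c["cam_to_world"] if T is None else T
    K=np.array([[c["fx"],0,c["cx"]],[0,c["fy"],c["cy"]],[0,0,1.]])
    p=cv2.undistortPoints(np.array(uv,float).reshape(-1,1,2),K,np.array([c["k1"],0,0,0.])).reshape(-1,2)
    d=np.c_[p,np.ones(len(p))]@T[:3,:3].T
    return T[:3,3],d
def plane(c,uv,z,T=None):
    o,d=ray(c,uv,T); return o+d*((z-o[2])/d[:,2])[:,None]
def proj(c,P,T=None):
    T=c["cam_to_world"] if T is None else T
    Ti=np.linalg.inv(T); q=np.atleast_2d(P)@Ti[:3,:3].T+Ti[:3,3]
    s=q[:,:2]/q[:,2:]; r2=(s**2).sum(1,keepdims=True); s=s*(1+c["k1"]*r2)
    return s*[c["fx"],c["fy"]]+[c["cx"],c["cy"]]
E
python3 - <<'E'
import cv2
a=cv2.imread("pics/a_scene.png")[110:290,150:410]
cv2.imwrite("pics/b_scene.png",cv2.resize(a,None,fx=3,fy=3,interpolation=cv2.INTER_CUBIC))
a=cv2.imread("pics/a_side.png")[130:420,210:410]
cv2.imwrite("pics/b_side.png",cv2.resize(a,None,fx=2,fy=2,interpolation=cv2.INTER_CUBIC))
E
```

```text
(no output)
```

View pics/b_scene.png

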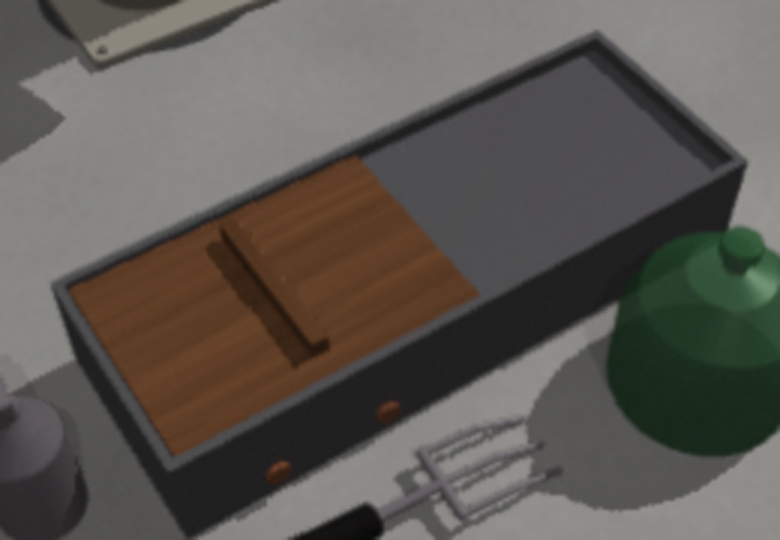

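View pics/b_side.png

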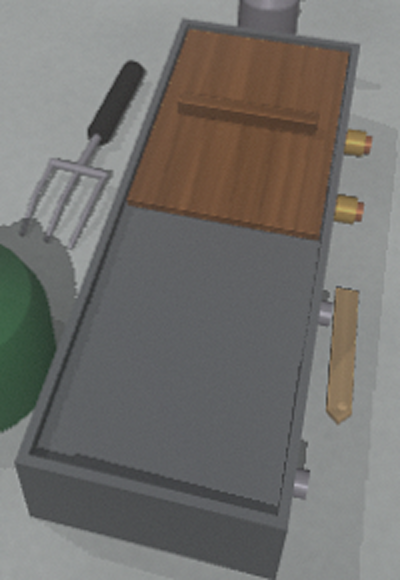

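```bash
python3 - <<'E'
from h import *
sc=manip.camera("scene"); sd=manip.camera("side")
A=plane(sc,[(168,205.3),(350,121),(398.7,164),(207.3,265.3)],.1)
B=plane(sd,[(389.5,152.5),(353.5,388.5),(219.5,360),(302,140)],.1)
np.set_printoptions(precision=4,suppress=True)
print(A,B,sep="\n")
for C in (A,B):
    print("c",C.mean(0),[np.linalg.norm(C[i]-C[(i+1)%4]) for i in range(4)])
    for i,j in((0,1),(3,2)): d=C[j]-C[i]; print("yaw(y)",np.arctan2(-d[0],d[1]))
    for i,j in((0,3),(1,2)): d=C[j]-C[i]; print("yaw(x)",np.arctan2(d[1],d[0]))
# rib top ends
R1=plane(sc,[(150+222/3,110+227/3),(150+240/3,110+217/3),(150+328/3,110+343/3),(150+310/3,110+350/3)],.113)
R2=plane(sd,[(210+178/2,130+101/2),(210+182/2,130+94/2),(210+318/2,130+112/2),(210+317/2,130+122/2)],.113)
print(R1,R1.mean(0),R2,R2.mean(0))
# cover front(+y) edge top z=.095
print(plane(sc,[(150+360/3,110+157/3),(150+478/3,110+297/3)],.095),plane(sd,[(210+131/2,130+203/2),(210+320/2,130+238/2)],.095))
E
```

```text
[[ 0.4292 -0.2676  0.1   ]
 [ 0.4206  0.2689  0.1   ]
 [ 0.6152  0.2709  0.1   ]
 [ 0.6207 -0.2618  0.1   ]]
[[ 0.4211 -0.2669  0.1   ]
 [ 0.4135  0.2611  0.1   ]
 [ 0.6087  0.2709  0.1   ]
 [ 0.6169 -0.263   0.1   ]]
c [0.5214 0.0026 0.1   ] [np.float64(0.5365444851534868), np.float64(0.1945509383786489), np.float64(0.5326316965708169), np.float64(0.19165981031163298)]
yaw(y) 0.01590274278790441
yaw(y) 0.010443056118942936
yaw(x) 0.03041865254258005
yaw(x) 0.010049701638788208
c [0.515  0.0005 0.1   ] [np.float64(0.5280026449632031), np.float64(0.1954820335287344), np.float64(0.5339402248945144), np.float64(0.19584467792957624)]
yaw(y) 0.014287488663260791
yaw(y) 0.015195830568955581
yaw(x) 0.019691169632017374
yaw(x) 0.050081728153086584
[[ 0.4565 -0.1349  0.113 ]
 [ 0.4548 -0.1182  0.113 ]
 [ 0.5968 -0.1222  0.113 ]
 [ 0.5953 -0.1363  0.113 ]] [ 0.5258 -0.1279  0.113 ] [[ 0.5871 -0.1174  0.113 ]
 [ 0.5858 -0.1285  0.113 ]
 [ 0.4488 -0.1364  0.113 ]
 [ 0.4477 -0.122   0.113 ]] [ 0.5173 -0.1261  0.113 ]
[[0.4342 0.0041 0.095 ]
 [0.6092 0.0022 0.095 ]] [[0.6    0.0098 0.095 ]
 [0.4247 0.0065 0.095 ]]
```

Both views agree. The box is centred near (0.518, 0.001) with yaw about 0.015, and the rib is near (0.521, -0.127). The measured size is about 194 x 533 mm against 200 x 540, and the rib is about 141 mm long, so these hold up. Next I'll plan the push and check the IK.

```bash
cat >> h.py <<'E'
from scipy.spatial.transform import Rotation as Ro
C0=np.array([0.518,0.001]); YAW=0.0145
X=np.array([np.cos(YAW),np.sin(YAW)]); Y=np.array([-np.sin(YAW),np.cos(YAW)])
def b2w(x,y,z): return np.r_[C0+x*X+y*Y,z]
def rv(a):
    x=[0,0,-1];y=[np.cos(a),np.sin(a),0];z=np.cross(x,y)
    return Ro.from_matrix(np.c_[x,y,z]).as_rotvec()
E
python3 - <<'E'
from h import *
np.set_printoptions(precision=3,suppress=True)
R=Ro.from_rotvec(manip.get_ee_rot()).as_matrix(); print(R, manip.get_joint_positions())
for a in (YAW,YAW+np.pi,YAW+np.pi/2,YAW-np.pi/2):
    for p in (b2w(0.003,-.165,.19),b2w(0.003,.108,.124),b2w(-.03,-.23,.08),b2w(0,-.046,.08)): print(a,p,manip.solve_ik(p,rv(a)))
E
```

```text
[[-0.     0.275 -0.961]
 [ 0.001 -0.961 -0.275]
 [-1.    -0.001  0.   ]] [-1.311  0.423  1.63  -0.     1.089 -0.019]
0.0145 [ 0.523 -0.164  0.19 ] [-0.325  0.366  1.833 -0.     0.942 -0.34 ]
0.0145 [0.519 0.109 0.124] [ 0.184  0.443  1.91  -0.     0.788  0.17 ]
0.0145 [ 0.491 -0.229  0.08 ] [-0.459  0.53   1.901 -0.     0.711 -0.473]
0.0145 [ 0.519 -0.045  0.08 ] [-0.109  0.507  1.949 -0.     0.686 -0.124]
3.156092653589793 [ 0.523 -0.164  0.19 ] None
3.156092653589793 [0.519 0.109 0.124] None
3.156092653589793 [ 0.491 -0.229  0.08 ] None
3.156092653589793 [ 0.519 -0.045  0.08 ] None
1.5852963267948965 [ 0.523 -0.164  0.19 ] [-0.325  0.366  1.833 -0.     0.942 -1.911]
1.5852963267948965 [0.519 0.109 0.124] [ 0.184  0.443  1.91  -0.     0.788 -1.401]
1.5852963267948965 [ 0.491 -0.229  0.08 ] [-0.459  0.53   1.901 -0.     0.711 -2.044]
1.5852963267948965 [ 0.519 -0.045  0.08 ] [-0.109  0.507  1.949 -0.     0.686 -1.695]
-1.5562963267948966 [ 0.523 -0.164  0.19 ] [-0.325  0.366  1.833 -0.     0.942  1.231]
-1.5562963267948966 [0.519 0.109 0.124] [ 0.184  0.443  1.91  -0.     0.788  1.741]
-1.5562963267948966 [ 0.491 -0.229  0.08 ] [-0.459  0.53   1.901 -0.     0.711  1.098]
-1.5562963267948966 [ 0.519 -0.045  0.08 ] [-0.109  0.507  1.949 -0.     0.686  1.447]
```

```bash
python3 - <<'E'
from h import *
p=manip.get_position()
manip.command_gripper(0.0)
manip.move_to(p+[0,0,.1],manip.get_ee_rot())
manip.move_to(b2w(.0035,-.162,.30),rv(YAW))
manip.servo_line(b2w(.0035,-.162,.150),rate=.2)
print(manip.get_position(),manip.get_contact_force(),manip.get_width(),manip.get_time())
for n in ["scene","side"]:
    c=manip.camera(n); cv2.imwrite(f"pics/c_{n}.png",c["image"][:,:,::-1])
    u,v=proj(c,b2w(.0035,-.127,.1)).ravel().astype(int)
    i=c["image"][v-70:v+70,u-90:u+90,::-1]; cv2.imwrite(f"pics/cz_{n}.png",cv2.resize(i,None,fx=4,fy=4))
E
```

```text
[ 0.52453459 -0.16139987  0.15084807] [ 0.1426982  -0.11716364  1.31501737] 3.955138125446703e-05 4.4333
```

View pics/cz_scene.png

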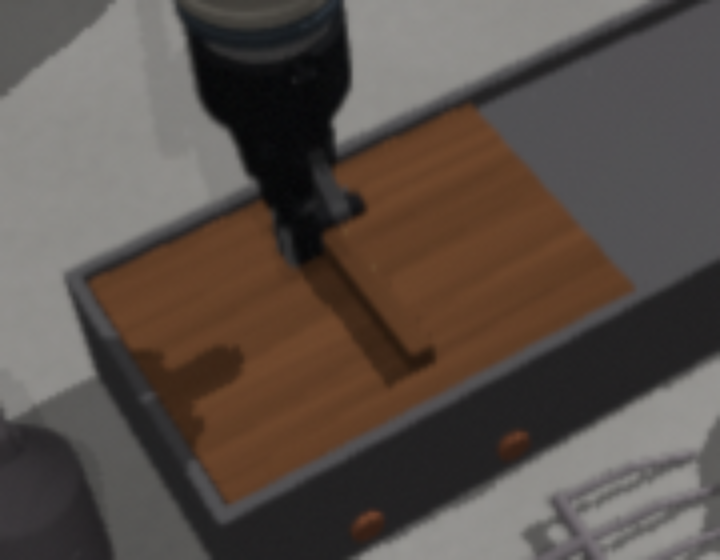

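View pics/cz_side.png

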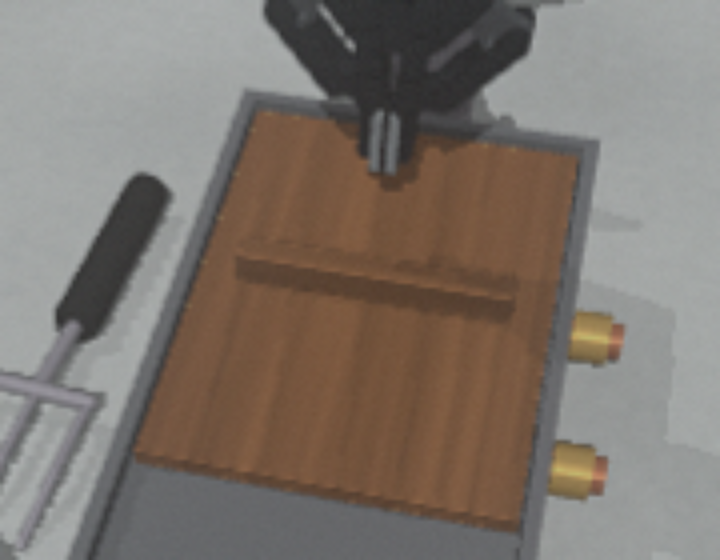

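```bash
python3 - <<'E'
from h import *
np.set_printoptions(precision=3,suppress=True)
f=lambda:print(manip.get_position(),manip.get_contact_force(),manip.get_time())
manip.servo_line(b2w(.0035,-.162,.130),rate=.1);f()
manip.servo_line(b2w(.0035,-.162,.1235),rate=.05);f()
for y in (-.145,-.10,-.03,.03,.075,.095):
    manip.servo_line(b2w(.0035,y,.1235),rate=.08);f()
    if np.linalg.norm(manip.get_contact_force())>25: break
c=manip.camera("side"); cv2.imwrite("pics/d_side.png",c["image"][:,:,::-1])
E
```

```text
[ 0.524 -0.161  0.13 ] [0.054 0.461 0.453] 4.8833
[ 0.524 -0.161  0.123] [-1.127  0.404 -0.959] 5.1667
[ 0.524 -0.143  0.124] [ 0.22  -0.329  0.747] 5.525
[ 0.523 -0.099  0.124] [0.037 0.4   0.256] 6.2333
[ 0.522 -0.029  0.124] [ 0.694  1.142 -0.232] 7.2583
[0.521 0.031 0.123] [ 1.162 -0.251 -0.746] 8.1583
[0.52  0.076 0.123] [ 0.373  0.38  -0.453] 8.8667
[0.52  0.097 0.123] [ 0.191 -0.562 -0.172] 9.2667
```

View pics/d_side.png

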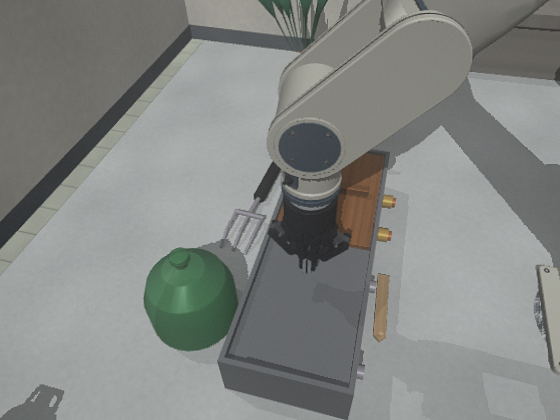

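The cover did not move and no force was felt, so the fingertips passed over the rib. In this view the tips are over the deck at about (308,268). I'll triangulate the tip and rib heights before trying again.

```bash
python3 - <<'E'
from h import *
np.set_printoptions(precision=4,suppress=True)
print(manip.get_position())
sc=manip.camera("scene"); sd=manip.camera("side")
def tri(a,b):
    o1,d1=ray(sc,[a]);o2,d2=ray(sd,[b]);d1=d1[0]/np.linalg.norm(d1);d2=d2[0]/np.linalg.norm(d2)
    t=np.linalg.lstsq(np.c_[d1,-d2],o2-o1,rcond=None)[0]; p,q=o1+t[0]*d1,o2+t[1]*d2
    return (p+q)/2,np.linalg.norm(p-q)
for a,b in zip([(168,205.3),(350,121),(398.7,164),(207.3,265.3)],[(389.5,152.5),(353.5,388.5),(219.5,360),(302,140)]): print("corner",*tri(a,b))
R1=[(150+222/3,110+227/3),(150+240/3,110+217/3),(150+328/3,110+343/3),(150+310/3,110+350/3)]
R2=[(210+317/2,130+112/2),(210+318/2,130+120/2),(210+178/2,130+101/2),(210+182/2,130+94/2)]
print("rib ends",*tri(np.mean(R1[:2],0),np.mean(R2[:2],0)),*tri(np.mean(R1[2:],0),np.mean(R2[2:],0)))
for n,c in(("scene",sc),("side",sd)):
    cv2.imwrite(f"pics/e_{n}.png",c["image"][:,:,::-1])
    pt=manip.get_position()-[0,0,.022]
    u,v=proj(c,pt).ravel(); print(n,u,v); u,v=int(u),int(v)
    i=np.ascontiguousarray(c["image"][v-50:v+50,u-65:u+65,::-1]); 
    i=cv2.resize(i,None,fx=6,fy=6); cv2.drawMarker(i,(390,300),(0,0,255),0,20,1); cv2.imwrite(f"pics/ez_{n}.png",i)
E
```

```text
[0.52   0.0962 0.1234]
corner [ 0.423  -0.2681  0.0966] 0.005482631852848
corner [0.4176 0.2652 0.1024] 0.009946732994005912
corner [0.6115 0.2714 0.0975] 0.005180965822546483
corner [ 0.6183 -0.2624  0.0991] 0.003611153819144931
rib ends [ 0.4511 -0.1276  0.1125] 0.007209488100054817 [ 0.5896 -0.128   0.1064] 0.004260728715083728
scene 320.0486415184861 167.2440641782231
side 306.5208204923983 275.7266185398517
```

View pics/ez_scene.png

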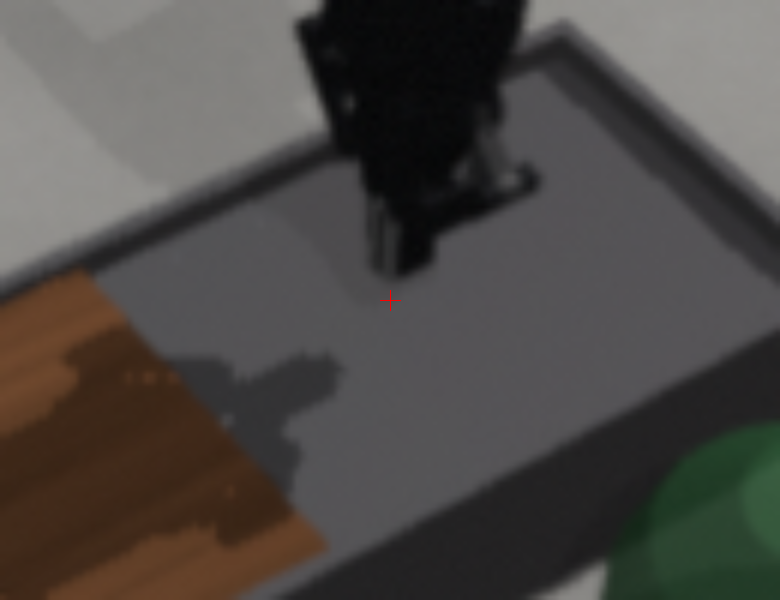

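View pics/ez_side.png

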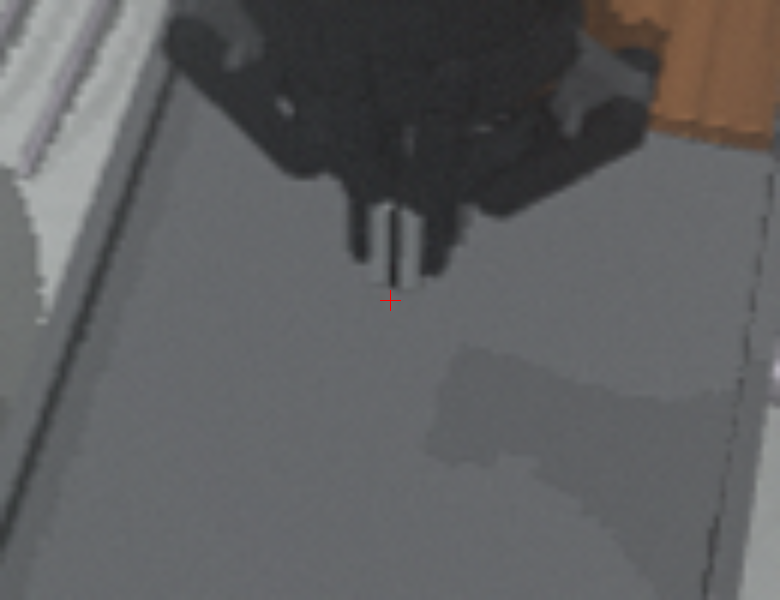

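```bash
python3 - <<'E'
from h import *
np.set_printoptions(precision=1,suppress=True)
p=manip.get_position()
sc=manip.camera("scene"); sd=manip.camera("side")
print("obs side 306.9,273 ; scene (+x-y) 321.7,163.3 (+x+y) 327,161.2 (-x-y) 316.8,162")
for off in (.006,.009,.012,.015,.018,.022):
    q=p-[0,0,off]
    print(off,proj(sd,q+[0,.011,0])[0],*[proj(sc,q+np.array([sx*.0085,sy*.011,0]))[0] for sx,sy in((1,-1),(1,1),(-1,-1))])
E
```

```text
obs side 306.9,273 ; scene (+x-y) 321.7,163.3 (+x+y) 327,161.2 (-x-y) 316.8,162
0.006 [305.1 275.5] [318.9 166.6] [326.2 163.1] [314.8 162.3]
0.009 [305.1 276.5] [318.8 167.4] [326.1 163.9] [314.7 163.2]
0.012 [305.1 277.6] [318.7 168.3] [326.  164.8] [314.6 164. ]
0.015 [305.1 278.6] [318.6 169.1] [325.9 165.6] [314.6 164.9]
0.018 [305.  279.7] [318.5 170. ] [325.8 166.5] [314.5 165.7]
0.022 [305. 281.] [318.4 171.1] [325.7 167.6] [314.4 166.9]
```

The images suggest the tips are less far ahead of the TCP than the 22 mm given. I'll measure this with a very light touch on the fixed deck at z = 85 mm, which the arm is above now.

```bash
python3 - <<'E'
from h import *
np.set_printoptions(precision=4,suppress=True)
p=manip.get_position(); z=p[2]
while z>.087:
    z-=.0015
    manip.servo_line([p[0],p[1],z],rate=.03)
    F=np.mean([manip.get_contact_force() for _ in range(5)],0)
    print(round(z,4),manip.get_position()[2],F)
    if F[2]>4 or np.linalg.norm(F)>8: break
manip.servo_line([p[0],p[1],z+.02],rate=.1); print(manip.get_time())
E
```

```text
0.122 0.12187185579199905 [-0.4633  1.5343  0.5231]
0.1205 0.12038651412179034 [-0.065  -1.1672  0.6575]
0.119 0.1188700124603655 [-0.5668  0.1889  0.1286]
0.1175 0.1173648369105999 [-0.3272  1.516   0.6479]
0.116 0.11588566149025226 [-1.7239 -0.3681  0.2111]
0.1145 0.1143884007363214 [-1.1781 -0.1946 -0.3173]
0.113 0.11288222033956588 [-0.6575  0.1798 -0.2498]
0.1115 0.11138286167048088 [-0.624   0.3884 -0.0464]
0.11 0.10988339698054911 [-0.3498  0.2062  0.1817]
0.1085 0.10837759482508949 [-0.6801  0.2868 -0.8997]
0.107 0.10688135380817136 [0.2363 0.7565 1.067 ]
0.1055 0.10537213531054508 [-0.7653 -0.1347 -0.0999]
0.104 0.10388251718578906 [-0.3745  0.3803  0.6377]
0.1025 0.10239930564979273 [ 1.0711 -0.0689 -0.1434]
0.101 0.1008766110796311 [0.7264 0.5715 0.8359]
0.0995 0.09938377412385607 [-0.1618 -0.2822  0.1921]
0.098 0.0978828749525499 [-0.3844 -0.5848 -0.2343]
0.0965 0.09638833948567466 [ 0.1925 -0.0233 -0.0508]
0.095 0.09488231140634602 [0.0575 0.4365 0.2544]
0.0935 0.09339169344348143 [-0.0347  0.1183  0.3027]
0.092 0.09188920190196743 [ 0.9837 -0.9344  0.2287]
0.0905 0.09038662481218965 [-0.2559 -0.6901  0.6489]
0.089 0.08888795182448551 [0.1985 0.9842 0.0448]
0.0875 0.08739010666660314 [-0.5071 -0.4549  0.7168]
0.086 0.08590440009817672 [ 0.3159 -0.3565 -0.3626]
16.1167
```

```bash
python3 - <<'E'
from h import *
np.set_printoptions(precision=4,suppress=True)
sc=manip.camera("scene"); sd=manip.camera("side")
def tri(a,b):
    o1,d1=ray(sc,[a]);o2,d2=ray(sd,[b]);d1=d1[0]/np.linalg.norm(d1);d2=d2[0]/np.linalg.norm(d2)
    t=np.linalg.lstsq(np.c_[d1,-d2],o2-o1,rcond=None)[0]; p,q=o1+t[0]*d1,o2+t[1]*d2
    return (p+q)/2,np.linalg.norm(p-q)
print(tri((324.5,160.5),(306.9,273)), "TCP then .520 .0962 .1234")
p=manip.get_position();print(p,manip.get_joint_positions())
for n,c in(("scene",sc),("side",sd)):
    u,v=proj(c,p).ravel(); print(n,u,v); u,v=int(u),int(v)
    i=c["image"][v-50:v+50,u-65:u+65,::-1]
    cv2.imwrite(f"pics/f_{n}.png",cv2.resize(i,None,fx=6,fy=6,interpolation=cv2.INTER_CUBIC)); print(u-65,v-50)
w=manip.camera("wrist"); cv2.imwrite("pics/f_wrist.png",w["image"][:,:,::-1])
E
```

```text
(array([0.5197, 0.1055, 0.121 ]), np.float64(0.004557603793425027)) TCP then .520 .0962 .1234
[0.5199 0.0958 0.1058] [ 0.1598  0.4709  1.9224 -0.      0.7484  0.1452]
scene 320.0970669302808 166.00158787516065
255 116
side 306.67094080896516 274.20640515551577
241 224
```

View pics/f_scene.png

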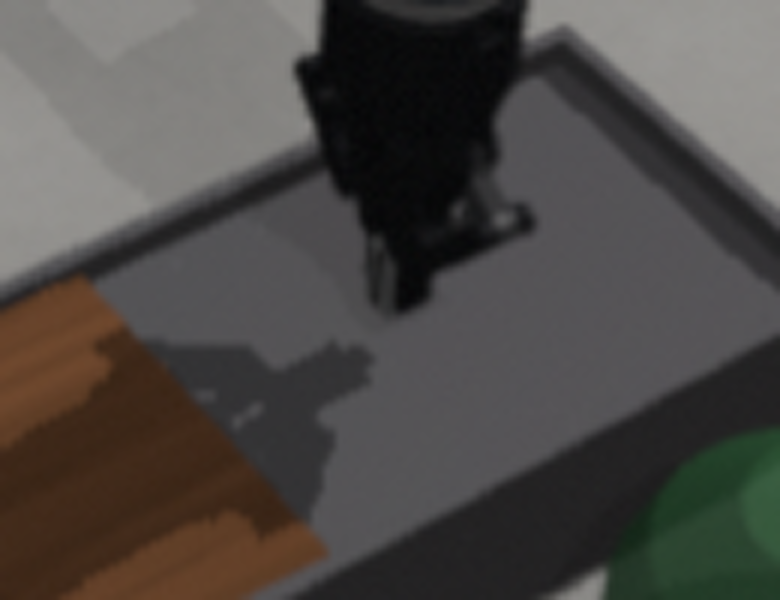

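View pics/f_side.png

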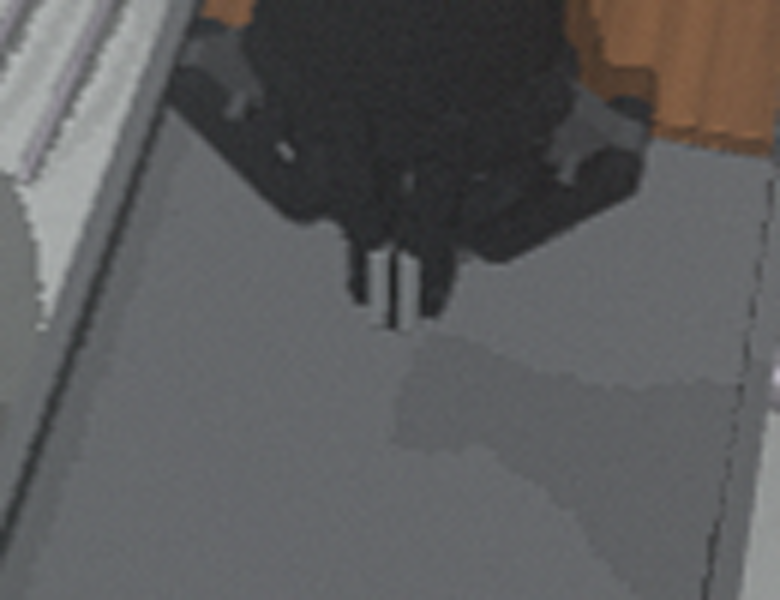

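View pics/f_wrist.png

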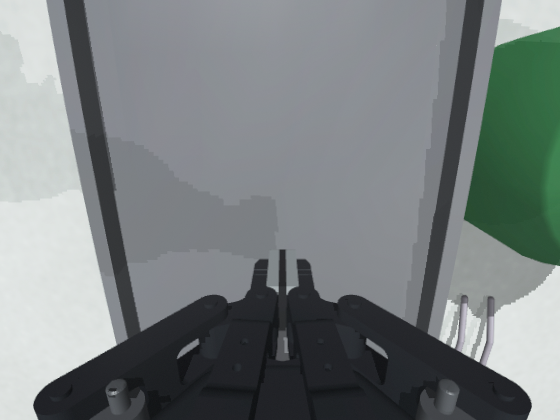

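```bash
python3 - <<'E'
from h import *
np.set_printoptions(precision=1,suppress=True)
w=manip.camera("wrist")
for x in (-.02,-.01,0,.01,.022): print(x,*[proj(w,np.array([x,0,z]),w["mount"])[0] for z in(-.011,0,.011)])
print(manip.get_time())
E
```

```text
-0.02 [283.8 264.9] [283.8 285.7] [283.7 305.5]
-0.01 [283.7 254.7] [283.7 274.6] [283.6 293.4]
0 [283.6 245.8] [283.6 264.7] [283.6 282.7]
0.01 [283.5 238. ] [283.5 255.9] [283.5 273.1]
0.022 [283.5 229.6] [283.4 246.6] [283.4 262.9]
16.3167
```

Triangulation, the wrist view and the deck probe (no contact at TCP z = 0.086) all put the real fingertips about level with the TCP, not 22 mm ahead. I'll use a tip offset of about 0 and redo the push at TCP z = 0.099.

```bash
python3 - <<'E'
from h import *
np.set_printoptions(precision=3,suppress=True)
f=lambda:print(manip.get_position(),manip.get_contact_force(),manip.get_time())
manip.servo_line(b2w(.0035,.09,.145),rate=.2)
manip.move_to(b2w(.0035,-.164,.145),rv(YAW));f()
manip.servo_line(b2w(.0035,-.164,.099),rate=.1);f()
for y in (-.147,-.135,-.125):
    manip.servo_line(b2w(.0035,y,.099),rate=.08);f()
    if np.linalg.norm(manip.get_contact_force())>25: break
c=manip.camera("side"); cv2.imwrite("pics/g_side.png",c["image"][:,:,::-1])
E
```

```text
[ 0.524 -0.162  0.144] [-0.076 -0.118 -0.606] 17.6667
[ 0.524 -0.162  0.099] [ 0.087 -0.766  1.099] 18.275
[ 0.524 -0.145  0.099] [-0.584  0.287 -0.487] 18.6333
[ 0.523 -0.134  0.099] [ 0.127 -0.332 -0.416] 18.9333
[ 0.523 -0.124  0.099] [-0.571  0.692  0.978] 19.2083
```

View pics/g_side.png

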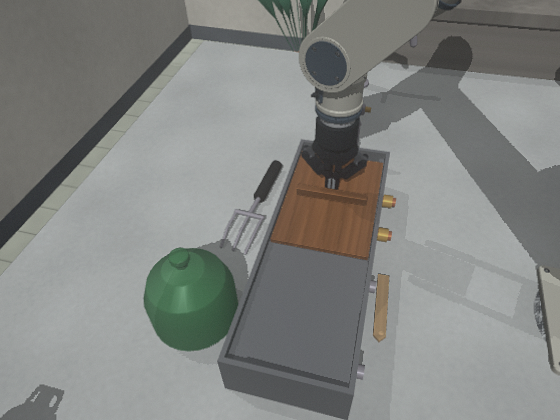

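The cover is now moving with the finger; its front edge went from v≈247 to 258. I'll continue to the end stop.

```bash
python3 - <<'E'
from h import *
np.set_printoptions(precision=3,suppress=True)
F0=lambda:np.mean([manip.get_contact_force() for _ in range(4)],0)
f=lambda:print(manip.get_position(),F0(),manip.get_time())
for y in (-.05,.03,.095):
    manip.servo_line(b2w(.0035,y,.099),rate=.09);f()
    if np.linalg.norm(F0())>25: break
else:
  y=.095
  while y<.122:
    y+=.0025; manip.servo_line(b2w(.0035,y,.099),rate=.04); F=F0()
    if np.dot(F[:2],Y)<-10: print("stop");break
f()
for n in("side","scene"):
    c=manip.camera(n); cv2.imwrite(f"pics/h_{n}.png",c["image"][:,:,::-1])
E
```

```text
[ 0.522 -0.049  0.099] [ 0.249  0.148 -0.286] 20.2417
[0.521 0.031 0.099] [0.503 0.459 0.096] 21.2833
[0.52  0.096 0.099] [-0.416  0.042  0.222] 22.1583
stop
[0.519 0.114 0.099] [  0.685 -17.114   5.484] 24.1583
```

View pics/h_side.png

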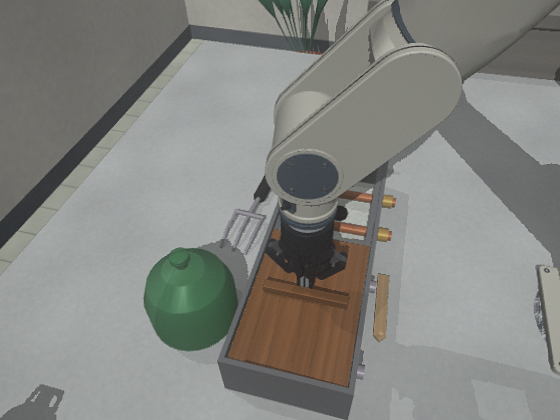

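View pics/h_scene.png

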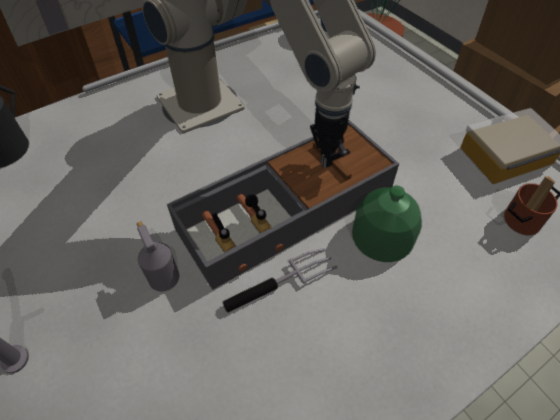

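The cover is against the end lip: 17 N reaction, and the far edge meets the lip in the picture. Both valves are revealed, and the capped handle looks to be the one nearer the deck, at about (252,202) in the scene view. I'll back off, lift and look closer.

```bash
python3 - <<'E'
from h import *
np.set_printoptions(precision=3,suppress=True)
manip.servo_line(b2w(.0035,.095,.099),rate=.08)
manip.servo_line(b2w(.0035,.090,.145),rate=.2)
manip.move_to(b2w(-.02,-.15,.22),rv(YAW))
print(manip.get_time())
np.save("wp.npy",np.r_[manip.get_position(),manip.get_ee_rot()])
w=manip.camera("wrist"); cv2.imwrite("pics/i_wrist.png",w["image"][:,:,::-1])
for n,o in(("scene",0),("side",0)):
    c=manip.camera(n); cv2.imwrite(f"pics/i_{n}.png",c["image"][:,:,::-1])
    u,v=proj(c,b2w(0,-.092,.07)).ravel().astype(int)
    i=c["image"][v-50:v+50,u-65:u+65,::-1]; print(n,u-65,v-50)
    cv2.imwrite(f"pics/iz_{n}.png",cv2.resize(i,None,fx=6,fy=6,interpolation=cv2.INTER_CUBIC))
E
```

```text
26.0333
scene 189 156
side 263 160
```

View pics/i_wrist.png

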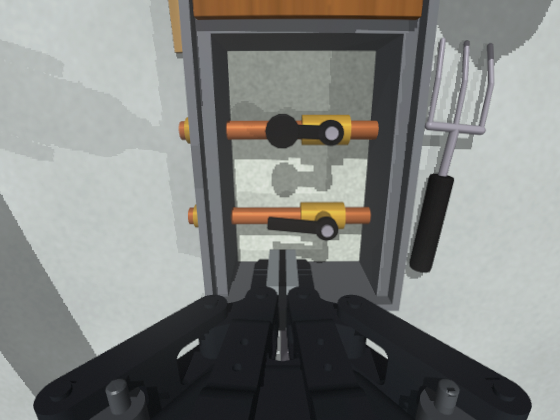

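View pics/iz_scene.png

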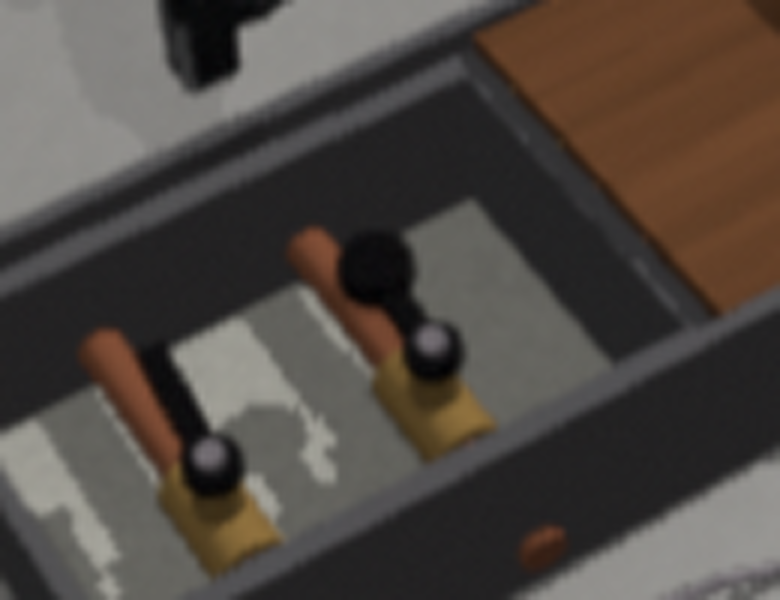

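View pics/iz_side.png

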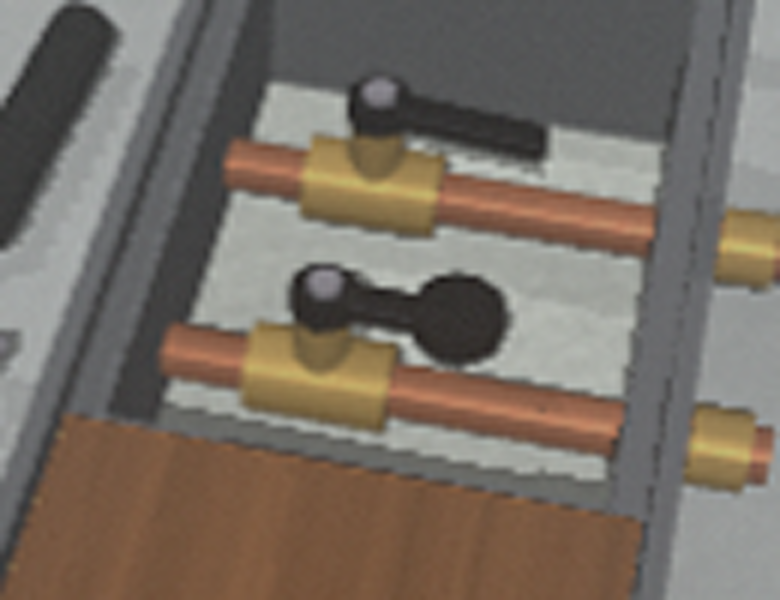

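The marked valve is the one at box y = -92. In the wrist view the cap is at (282,131) and the axis at (332,132). In the scene crop the cap is at (377,267), and in the side crop at (460,318).

```bash
python3 - <<'E'
from h import *
np.set_printoptions(precision=4,suppress=True)
sc=manip.camera("scene"); sd=manip.camera("side"); w=manip.camera("wrist")
wp=np.load("wp.npy"); T=np.eye(4);T[:3,:3]=Ro.from_rotvec(wp[3:]).as_matrix();T[:3,3]=wp[:3];T=T@w["mount"]
S=lambda x,y:(189+x/6,156+y/6); D=lambda x,y:(263+x/6,160+y/6)
box=lambda P:np.c_[(P[:,:2]-C0)@X,(P[:,:2]-C0)@Y]
print("cap",box(plane(sc,[S(377,264)],.078)),box(plane(sd,[D(462,317)],.078)),box(plane(w,[(282,131)],.078,T)))
for z in(.0735,.08,.09):print("knob",z,box(plane(sc,[S(433,343)],z)),box(plane(sd,[D(379,94) if 0 else D(323,283)],z)),box(plane(w,[(332,132)],z,T)))
print("plainend",box(plane(w,[(269,224)],.073,T)),box(plane(sd,[D(540,140)],.073)))
print("well inner",box(plane(w,[(228,52),(387,36),(214,28),(424,30)],.085,T)))
E
```

```text
cap [[-0.0163 -0.0898]] [[-0.0249 -0.0837]] [[-0.0215 -0.0896]]
knob 0.0735 [[ 0.0264 -0.0903]] [[ 0.0236 -0.0923]] [[ 0.0252 -0.0907]]
knob 0.08 [[ 0.0308 -0.0927]] [[ 0.0226 -0.0862]] [[ 0.0242 -0.0902]]
knob 0.09 [[ 0.0376 -0.0964]] [[ 0.021  -0.0767]] [[ 0.0226 -0.0895]]
plainend [[-0.0349 -0.183 ]] [[-0.0367 -0.1797]]
well inner [[-0.0667 -0.0242]
 [ 0.0655 -0.0116]
 [-0.0774 -0.006 ]
 [ 0.096  -0.0066]]
```

Axis measures at about (25, -91) mm in the box frame against (25, -92) given. Cap is at about (-21, -89), so 46 mm out and nearly open (θ≈0.05). I'll descend behind it (box -y side) and push it round in an arc.

```bash
cat >> h.py <<'E'
AX=np.array([.025,-.0915]); TZ=.062
def fpos(th,hx=.012,hy=.011,r=.016,gap=0):
    s,c=np.sin(th),np.cos(th)
    return AX+.046*np.array([-c,s])-np.array([(r+hx+gap)*s,(r+hy+gap)*c])
F0=lambda:np.mean([manip.get_contact_force() for _ in range(4)],0)
E
python3 - <<'E'
from h import *
np.set_printoptions(precision=3,suppress=True)
f=lambda:print(manip.get_position(),F0(),manip.get_time())
s=[-.021,-.132]
manip.move_to(b2w(*s,.13),rv(YAW));f()
manip.servo_line(b2w(*s,.085),rate=.12);f()
if np.linalg.norm(F0())<6:
    manip.servo_line(b2w(*s,TZ),rate=.06);f()
for th in np.arange(.1,.75,.1):
    if np.linalg.norm(F0())>20: print("stop");break
    manip.servo_line(b2w(*fpos(th),TZ),rate=.06);print(round(th,2));f()
for n in("scene","side"):
    c=manip.camera(n)
    u,v=proj(c,b2w(0,-.092,.07)).ravel().astype(int)
    i=c["image"][v-50:v+50,u-65:u+65,::-1]
    cv2.imwrite(f"pics/j_{n}.png",cv2.resize(i,None,fx=6,fy=6,interpolation=cv2.INTER_CUBIC))
w=manip.camera("wrist"); cv2.imwrite("pics/j_wrist.png",w["image"][:,:,::-1])
E
```

```text
[ 0.499 -0.131  0.13 ] [ 0.267 -0.866  0.071] 26.7917
[ 0.5   -0.132  0.086] [0.019 0.077 0.881] 27.3167
[ 0.499 -0.131  0.062] [0.624 0.348 0.02 ] 27.85
0.1
[ 0.496 -0.113  0.062] [-0.799 -0.109 -0.076] 28.3083
0.2
[ 0.494 -0.108  0.062] [-0.638 -0.412  0.235] 28.5583
0.3
[ 0.492 -0.103  0.062] [-0.038 -0.284  0.19 ] 28.8083
0.4
[ 0.491 -0.097  0.062] [-0.675 -0.668  0.782] 29.0583
0.5
[ 0.49  -0.092  0.062] [ 0.183 -0.309  0.06 ] 29.3083
0.6
[ 0.49  -0.087  0.062] [ 0.138 -0.616 -0.254] 29.5583
0.7
[ 0.491 -0.082  0.062] [-0.077 -0.926 -0.017] 29.8083
```

View pics/j_scene.png

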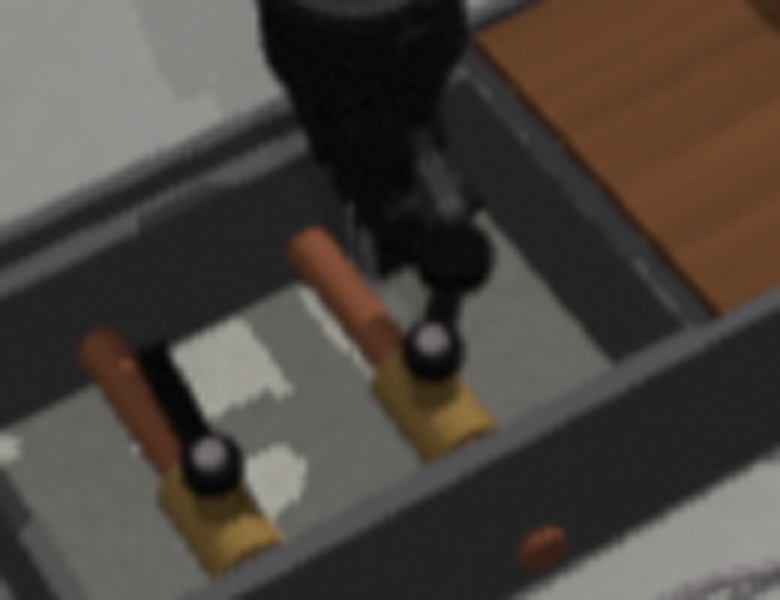

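View pics/j_wrist.png

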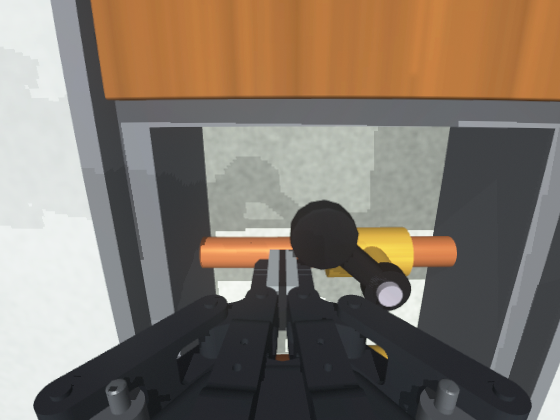

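The handle is turning as intended: in the wrist view the cap is at (324,233), just ahead of the fingertips, and the handle is at about 0.8 rad. I'll continue to the stop.

```bash
python3 - <<'E'
from h import *
np.set_printoptions(precision=3,suppress=True)
f=lambda:print(manip.get_position(),F0(),manip.get_time())
for th in list(np.arange(.8,1.45,.1))+list(np.arange(1.44,1.575,.04)):
    manip.servo_line(b2w(*fpos(th),TZ),rate=.06);print(round(th,2));f()
    if np.linalg.norm(F0())>13: print("stop");break
else:
    q=fpos(np.pi/2)
    for k in range(8):
        q=q+[.0015,0]; manip.servo_line(b2w(*q,TZ),rate=.03);f()
        if np.linalg.norm(F0())>13: print("stop");break
for n in("scene","side"):
    c=manip.camera(n)
    u,v=proj(c,b2w(0,-.092,.07)).ravel().astype(int)
    i=c["image"][v-50:v+50,u-65:u+65,::-1]
    cv2.imwrite(f"pics/k_{n}.png",cv2.resize(i,None,fx=6,fy=6,interpolation=cv2.INTER_CUBIC))
w=manip.camera("wrist"); cv2.imwrite("pics/k_wrist.png",w["image"][:,:,::-1])
E
```

```text
0.8
[ 0.492 -0.076  0.062] [-0.092 -1.435 -0.123] 30.2083
0.9
[ 0.493 -0.071  0.062] [-0.916 -0.632  0.314] 30.4583
1.0
[ 0.495 -0.066  0.062] [ 0.36  -0.785  0.077] 30.7083
1.1
[ 0.498 -0.062  0.062] [-0.37  -0.242 -0.679] 30.9583
1.2
[ 0.501 -0.057  0.062] [-1.372  0.279  0.066] 31.2083
1.3
[ 0.505 -0.053  0.062] [-1.261  1.121 -0.191] 31.4583
1.4
[ 0.509 -0.05   0.062] [-1.136  0.276 -1.363] 31.7083
1.44
[ 0.51  -0.048  0.062] [-1.607 -0.036  0.174] 31.9583
1.48
[ 0.512 -0.047  0.062] [-1.596  0.117 -1.538] 32.2083
1.52
[ 0.514 -0.046  0.062] [-1.334  0.799  0.12 ] 32.4583
1.56
[ 0.515 -0.045  0.062] [-3.907 -2.548  0.6  ] 32.7083
[ 0.515 -0.045  0.062] [-9.388 -4.962  4.92 ] 32.9583
[ 0.515 -0.045  0.062] [-12.622  -5.224   8.003] 33.2083
stop
```

View pics/k_wrist.png

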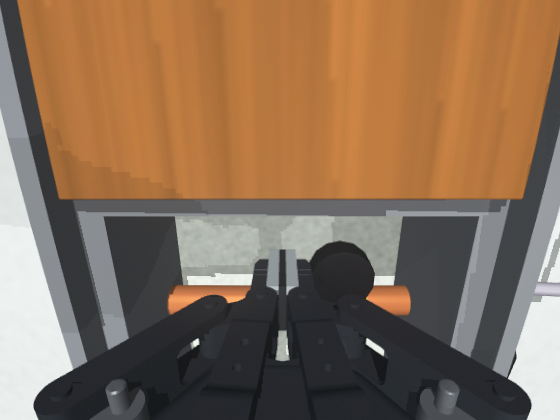

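The force rose to about 14 N right at the expected stop position. I'll back off in -x, lift clear and check.

```bash
python3 - <<'E'
from h import *
np.set_printoptions(precision=4,suppress=True)
q=fpos(np.pi/2)
manip.servo_line(b2w(q[0]-.02,q[1],TZ),rate=.08)
manip.servo_line(b2w(q[0]-.02,q[1],.16),rate=.15)
manip.move_to(b2w(-.02,-.15,.24),rv(YAW)); print(manip.get_time(),F0())
wp=np.r_[manip.get_position(),manip.get_ee_rot()]; np.save("wp.npy",wp)
w=manip.camera("wrist"); cv2.imwrite("pics/l_wrist.png",w["image"][:,:,::-1])
for n in("scene","side"):
    c=manip.camera(n); cv2.imwrite(f"pics/l_{n}.png",c["image"][:,:,::-1])
E
```

```text
35.1833 [-0.5182 -0.287  -0.4173]
```

View pics/l_wrist.png

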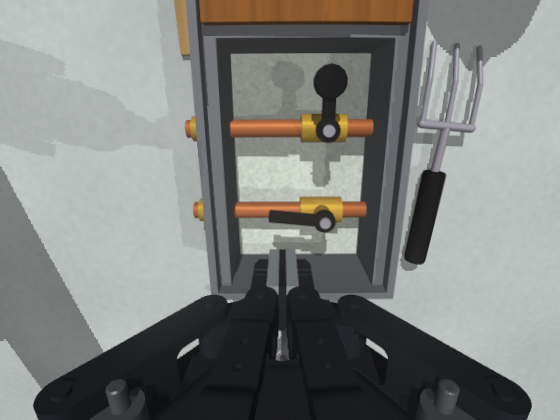

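View pics/l_side.png

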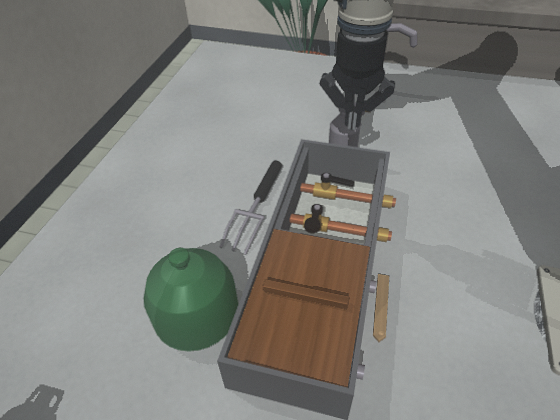

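View pics/l_scene.png

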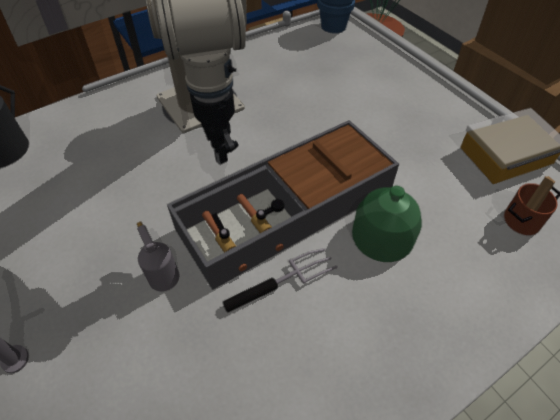

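```bash
python3 - <<'E'
from h import *
np.set_printoptions(precision=4,suppress=True)
w=manip.camera("wrist"); wp=np.load("wp.npy"); T=np.eye(4);T[:3,:3]=Ro.from_rotvec(wp[3:]).as_matrix();T[:3,3]=wp[:3];T=T@w["mount"]
box=lambda P:np.c_[(P[:,:2]-C0)@X,(P[:,:2]-C0)@Y]
cap=box(plane(w,[(330.7,81)],.078,T))[0]; d=cap-[.025,-.0915]
print("cap",cap,"angle",np.arctan2(d[1],-d[0]))
print("plain end",box(plane(w,[(271,216)],.073,T)))
sc=manip.camera("scene");sd=manip.camera("side")
print("cover -y edge",box(plane(sd,[(277,230.5),(370,245)],.095)))
# change in bystanders
for n,c in(("scene",sc),("side",sd)):
    a=cv2.imread(f"pics/a_{n}.png")[:,:,::-1]; d=cv2.absdiff(np.ascontiguousarray(a),c["image"]).max(2)
    R={"scene":dict(cloche=(350,185,422,258),mister=(135,220,182,292),fork=(222,250,340,312)),"side":dict(cloche=(143,246,238,350),fork=(220,158,284,250),marker=(370,272,392,345))}[n]
    print(n,{k:round(float((d[y0:y1,x0:x1]>40).mean()),3) for k,(x0,y0,x1,y1) in R.items()})
E
```

```text
cap [ 0.0238 -0.0455] angle 1.544693734836272
plain end [[-0.0342 -0.1819]]
cover -y edge [[ 0.0801  0.0046]
 [-0.0921 -0.0023]]
scene {'cloche': 0.0, 'mister': 0.038, 'fork': 0.001}
side {'cloche': 0.0, 'fork': 0.008, 'marker': 0.0}
```

```bash
python3 - <<'E'
from h import *
p=manip.get_position(); manip.servo_line(p+[0,0,.05],rate=.15); manip.hold(.3)
print(F0(),manip.get_time()); manip.sign_off()
E
```

```text
[0.51632206 0.51977907 0.31596023] 36.2583
the job is handed in; nothing more can be done
```

I pushed the cover along its guides to the end lip, then turned the capped handle (at box y = -92) clockwise to its stop. I then backed off, lifted clear and handed the job in at 36.3 s.

**Last checks**
- **Cover:** it gave a 17 N reaction at the lip, and its trailing edge measures about box y = 0, where it should be.
- **Marked handle:** it stopped with about 14 N where the shut position was expected. The picture gives 1.54 rad against 1.57, which is within the camera error.
- **Plain handle:** its end is within about 1 mm of where it was before.
- **Bystanders:** the cloche, fork and marker look unchanged. The mister region changed in 4 % of its pixels. I put that down to the arm's shadow but did not check it separately.
- **Arm:** nothing is touching it; the contact reading is only noise.

**What disagreed**
- **Fingertip position:** the tips are about level with the TCP, not 22 mm ahead as given. My first push therefore passed over the rib without touching anything.
- **How I corrected it:** I lowered the tips towards the fixed deck, down to TCP z = 86 mm, and felt no contact. I then repeated the push about 25 mm lower.
- **Camera views:** the scene and side views differed by up to about 9 mm on some points.

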